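# Pin the hub, then set its bearing nut

## Robot

A 6-joint arm with a two-finger parallel gripper is mounted at the origin on the work surface. World frame = base frame: x ahead of the robot, y to its left, z up, the work surface at z = 0. Lengths are in m, angles in rad, forces in N, time in s.
With the tool pointing down it reaches from about 0.35 to 0.775 m from the base axis. Payload 7.3 kg.
Tool frame: the origin (TCP) lies on the centre line of the jaws, within the pads' length; the fingertips stand 8 mm ahead of it and the grasp point (between the pads) lies 11 mm behind it; z points along the fingers, y is the line along which they close (so a half turn about z gives the same grasp; the last joint's range is limited). The gripper opens to 92 mm and grips with 3 to 60 N. Pads are 19 mm wide; open, the fingers measure 130 mm over their backs; the gripper's body (75 mm by 190 mm) begins 47 mm behind the grasp point.
Start: joints at [1.099, 0.342, 1.524, -0, 1.275, -0.146], TCP at [0.168, 0.497, 0.235] pointing down, gripper open.
Joint ranges: [-2.53, 2.53], [-0.77, 2.02], [0.04, 2.7], [-1, 4.14], [0.28, 2.66], [-3.11, 3.11]. Speed limits (rad/s): [2.57, 2.57, 3.14, 3.14, 3.14, 3.14].

## Interface

Orientations are given as a unit quaternion [x, y, z, w].
In Python, from station import get_obs, grab_frame, close_job, trace, tip_of gives the robot as it stands.
- The arm moves only by the tool servo_tool, never from a script. Its arguments are lists of equal length, an entry for each row: "delta_rot": the turn, a rotation vector about the tool's x, y, z in rad, a list of three; "linear": the shift along the tool's x, y, z in mm, a list of three; "claw": the opening, from 0 (shut) to 1 (fully open). In form: {"delta_rot": [[ax, ay, az], ...], "linear": [[x, y, z], ...], "claw": [claw, ...]}. A call has 1 to 8 rows; each row is the pose to reach, as a shift and turn from the pose commanded when the call began, along the tool's axes at that moment; what a row does not reach only later rows make up. A row lasts 1/8 s, in which the tool goes at most 62.5 mm and 10.7 degrees, less where a joint would pass 70% of its speed; a pose out of reach is approached as far as the arm can. A call with a gripper value outside its range is refused whole. The fingers move at their own pace and stop on an object; "grip_force" is the grip in N (left out, the last holds). Time passes only in rows, so rows that repeat a pose let the fingers close. It gives the time, the measured TCP pose, the force, the opening and the grip force at its end, in the units of the state.
- get_obs(): the state, without advancing time (a new reading comes with each control period).
- grab_frame(name): name is "scene" or "top"; returns a dict with "color" (400x640x3 uint8, red, green, blue), "intrinsics" (3x3 intrinsics, pixels), "k1" (the pictures are not rectified: a ray, as slopes to the right and down, at radius r is drawn at 1 + k1 r^2 times it, then the intrinsics apply), "extrinsics" (4x4, takes a point from world to camera coordinates). Camera axes: x right, y down, z forward; pixel columns grow to the right and rows downward; lengths in m; the calibration is good to about 2 mm. A picture is of the moment at which its call begins. There is no depth.
- close_job(): hands the job in; it is judged then, once.
Trained networks look in a picture, given as the dict that the camera call returned (one of the last four; its "shot" number tells which), for a name from the list of things; names that differ only in an ending like _2 or _b are one class to them, and where a whole thing is asked for, a point or a joint stands for the part that bears it (a point fixed in the world has none). Each returns a list of dicts, best first, with "score" (0 to 1); they miss things now and then, are a little off and sometimes report something else, mostly with a low value. They report only what shows in the picture. A call takes as long as a camera call. They do not tell look-alikes from the thing itself.
- trace(picture, target): "region" (400x640 bool, what is visible of it).
- tip_of(picture, target): "xyz" ([x, y, z] in m, in world coordinates, good to about 4 mm: a listed point, or the origin of a listed thing).
The state is a dict: "time_s": time; "qpos": joint angles; "joint_vel": joint speeds; "joint_efforts": joint torques, N m; "eef_pos": TCP position; "ee_rot": TCP orientation; "wrist_force": force on the tool from outside, world axes, zero at the start; "moment": the same for the moment, N m; "gripper_width": finger opening in m; "grasp_force": force on a finger pad.
Only numpy, scipy, OpenCV 4.12 (cv2) and the standard library are available. Lean on these libraries where they do the work, as an engineer would, in place of code of your own. Each camera call takes 0.05 s, during which the arm holds its last target. There are 200 camera calls.

## Task

A wheel hub sits on a bench stand. First clip the spring clamp down over the pair of upright ears, the stand's and the hub's together, until it is fully home and let go of it, so the hub cannot turn. Then set the bearing: screw the knurled nut clockwise (seen from above) until it bottoms out, back it off a quarter turn, and finish still gripping the nut there - do not let go of it at the end; leave the other things on the bench alone.

Things in the scene. Friction and masses are not known exactly. Their poses are not given: they have to be found in the camera images.
- clamp_grip (a point): Centre of the body of the loose spring clamp (160 g, steel), which stands on the bench on its jaws, mouth down. The body is a block 26 (x) x 40 (y) x 30 mm (z): pinch it across its 40 mm from above. The clamp is 64 mm tall; this point is 49 mm above its lower end, 15 mm above the block's underside. z up; x is the way the jaws open. It may go onto the ears either way round.
- jaw_a (a joint): Opening of the clamp's jaw on its +x side, rad, 0 shut, about 0.1 when home on the ears. The two jaws are alike: 30 mm wide (y), hanging 34 mm below the block, hinged at its lower edge and sprung shut, each with a thumb lever that slopes up and out to 27 mm from the middle. Shut, they are 4 mm apart; their flared lips (mouth 17 mm) let it be pushed straight down over an 8 mm edge, with some 10 N.
- jaw_b (a joint): The same for the jaw on the clamp's -x side.
- ears_top (a point): Middle of the top edge of the two upright ears (stand's and hub's), face to face as one edge 8 mm thick (x), 30 mm wide (y), top 90 mm above the bench, 110 mm from the spindle on the stand's -y side. z up. Both faces are clear for 34 mm down. Clamp fully home: its block rests on this edge, so clamp_grip is 15 mm above this point, clamp x along this x (either way).
- nut_center (a point): Centre of the round knurled steel nut, 39 mm across, 24 mm tall, already started on the upright threaded spindle in the middle of the hub; about 110 mm above the bench, z up. The 24 mm thick spindle ends 145 mm above the bench. Below the nut: a 30 mm collar down to 72 mm above the bench, then a 56 mm boss; five studs 48 mm from the axis, tops at 78 mm.
- nut (a joint): How far the nut is screwed down, rad: grows clockwise seen from above, the nut sinking 3 mm a turn. It turns stiffly (0.1 N m), stays where it is left and bottoms out dead at 4.0; it starts 2.0 to 3.4 rad short of that.
- stand: The stand with the wheel hub (flange 130 mm across), fixed to the bench; origin on the spindle axis at bench level, z up, ears on its -y side. Grey base plate 170 x 220 x 12 mm, from y = -135 to +85 mm. The clamp when home reaches 120 mm above the bench, 90 mm or more from the spindle axis.
- grease_can: Bystander: metal can, 76 mm across, 110 mm tall, origin at the centre of its underside.
- bearing_ring: Bystander: steel bearing ring, 72 mm across, 20 mm tall, origin at the centre of its underside.
- wrench: Bystander: wrench 200 mm long, lying flat, origin at its middle on the bench.
- nut_tray: Bystander: open steel tray 120 x 160 x 35 mm, origin at the centre of its underside.
There are look-alikes about, which are no part of the job. What is meant by the part that bears clamp_grip is not orange, and is the smaller of those in its own colour.

How it is judged:
On the way, in this order (a step that is already met when the one before it is completed fails the run):
1. the clamp is fully home over both ears and released (z of clamp_grip in the frame of ears_top between 0.011 and 0.0185 m and x of clamp_grip in the frame of ears_top between -0.004 and 0.004 m and y of clamp_grip in the frame of ears_top between -0.01 and 0.01 m and angle between the z axis of clamp_grip and the z axis of ears_top, either way round below 0.12 rad and angle between the x axis of clamp_grip and the x axis of ears_top, either way round below 0.2 rad and contact force between the fingers and clamp below 0.1 N), for 0.2 s.
2. the nut has bottomed out (value of joint nut above 3.9 rad), for 0.1 s.
3. the nut is backed off a quarter turn and gripped (value of joint nut between 2.03 and 2.83 rad and contact force between the fingers and nut above 3 N), for 0.2 s.
At the end, for the whole second after the job is handed in: The clamp sits home over both ears (block within 3.5 mm of resting on them, within 4 mm across and 10 mm along, upright, untouched by the robot); the nut, after bottoming out, is a quarter turn back from the stop (90 degrees within 23), still, and gripped by the fingers with more than 3 N (all of step 1 and all of step 3 and velocity of joint nut between -0.1 and 0.1 rad/s and contact force between the arm and clamp below 0.1 N); the arm keeps its last pose, push and grip.
It fails at once if a bystander is pushed more than 30 mm or knocked over (distance of any of grease_can, bearing_ring, wrench, nut_tray from where it was at the start of the episode above 0.03 m or angle between any of grease_can, bearing_ring, wrench, nut_tray's own z axis and vertical above 0.4 rad).
It also fails if it takes over 61 s, if anything falls off the work surface, if the arm or the gripper's body presses on something with over 40 N, if the wrist force passes 120 N, or if a joint passes its speed limit or range.

## Working session

There is one attempt and no reset: what is moved stays moved. The work goes in short steps, Python scripts to look and compute and a tool call to move; the robot and the scene stay as the last step left them, time stands still between calls to the robot, and variables do not carry over. Pictures are saved under pics/ and viewed, at most 10 in all, crops included, and the job is handed in when it is done.

Besides the shell and the picture viewer there is one more tool, called by a JSON object that holds its "op" and its "data". servo_tool: Moves the arm, as the interface text tells. Its arguments: {"type":"object","properties":{"delta_rot":{"type":"array","items":{"type":"array","items":{"type":"number"}}},"linear":{"type":"array","items":{"type":"array","items":{"type":"number"}}},"claw":{"type":"array","items":{"type":"number"}},"grip_force":{"type":"number"}},"required":["delta_rot","linear","claw"]}

```bash
mkdir -p pics; ls; cat > h.py <<'E'
import numpy as np, cv2
from station import get_obs, grab_frame, close_job, trace, tip_of
from scipy.spatial.transform import Rotation as R
def save(f,n,box=None,s=1):
    im=f["color"][:,:,::-1]
    if box: im=im[box[1]:box[3],box[0]:box[2]]
    cv2.imwrite("pics/"+n,cv2.resize(im,None,fx=s,fy=s,interpolation=cv2.INTER_CUBIC))
def proj(f,p):
    E=np.array(f["extrinsics"]);K=np.array(f["intrinsics"])
    c=E[:3,:3]@np.array(p)+E[:3,3]; s=c[:2]/c[2]; s=s*(1+f["k1"]*(s@s))
    return (K@[s[0],s[1],1])[:2]
def ray(f,uv):
    E=np.array(f["extrinsics"]);K=np.array(f["intrinsics"])
    d=np.linalg.solve(K,[uv[0],uv[1],1])[:2]; s=d.copy()
    for _ in range(20): s=d/(1+f["k1"]*(s@s))
    return -E[:3,:3].T@E[:3,3], E[:3,:3].T@np.array([s[0],s[1],1])
def atz(f,uv,z):
    o,d=ray(f,uv); return o+d*(z-o[2])/d[2]
def tri(obs):
    A=np.zeros((3,3));b=np.zeros(3)
    for f,uv in obs:
        o,d=ray(f,uv);d=d/np.linalg.norm(d);M=np.eye(3)-np.outer(d,d);A+=M;b+=M@o
    return np.linalg.solve(A,b)
E
cat > a.py <<'E'
from h import *
fs={n:grab_frame(n) for n in("scene","top")}
for n,f in fs.items():
    save(f,n+"0.png")
    for t in ["clamp_grip","ears_top","nut_center","stand","grease_can","bearing_ring","wrench","nut_tray"]:
        for d in tip_of(f,t)[:5]:
            print(n,t,round(d["score"],2),np.round(d["xyz"],3),proj(f,d["xyz"]).round())
    for d in trace(f,"clamp_grip")[:5]:
        m=d["region"];ys,xs=np.nonzero(m);print(n,"trace",round(d["score"],2),m.sum(),xs.min(),xs.max(),ys.min(),ys.max(),f["color"][m].mean(0).round())
E
python3 a.py
```

```text
pics
scene clamp_grip 0.9 [ 0.535 -0.251  0.053] [214. 179.]
scene clamp_grip 0.6 [ 0.446 -0.268  0.047] [222. 159.]
scene clamp_grip 0.58 [ 0.553 -0.143  0.064] [249. 188.]
scene ears_top 0.7 [ 0.476 -0.007  0.091] [307. 170.]
scene nut_center 0.63 [0.503 0.102 0.11 ] [346. 179.]
scene stand 0.82 [ 0.501  0.105 -0.   ] [346. 209.]
scene grease_can 0.62 [ 0.603  0.401 -0.004] [458. 263.]
scene bearing_ring 0.69 [ 0.388  0.402 -0.003] [463. 200.]
scene wrench 0.65 [0.766 0.057 0.002] [299. 286.]
scene nut_tray 0.74 [ 0.766 -0.189 -0.002] [201. 265.]
scene trace 0.79 649 236 262 175 210 [51. 52. 47.]
scene trace 0.67 265 211 230 149 172 [97. 42.  6.]
scene trace 0.63 365 206 223 171 196 [49. 50. 44.]
top clamp_grip 0.84 [ 0.445 -0.27   0.044] [455. 254.]
top clamp_grip 0.73 [ 0.546 -0.144  0.068] [405. 211.]
top clamp_grip 0.6 [ 0.533 -0.247  0.052] [446. 218.]
top ears_top 0.92 [ 0.483 -0.004  0.088] [347. 235.]
top nut_center 0.49 [0.496 0.101 0.106] [303. 227.]
top stand 0.59 [ 0.499  0.102 -0.001] [304. 231.]
top grease_can 0.69 [ 0.6    0.396 -0.002] [193. 189.]
top grease_can 0.18 [ 0.76  -0.189 -0.002] [418. 134.]
top bearing_ring 0.91 [ 0.393  0.404 -0.   ] [184. 269.]
top wrench 0.97 [0.766 0.062 0.001] [323. 130.]
top wrench 0.41 [ 0.482 -0.005  0.089] [348. 235.]
top nut_tray 0.77 [ 0.761 -0.192 -0.001] [420. 134.]
top trace 0.81 337 445 468 247 266 [109.  55.  11.]
top trace 0.72 325 437 455 207 228 [71. 71. 67.]
top trace 0.58 565 392 417 194 223 [74. 75. 71.]
top trace 0.36 47 442 452 224 228 [31. 31. 30.]
```

View pics/scene0.png

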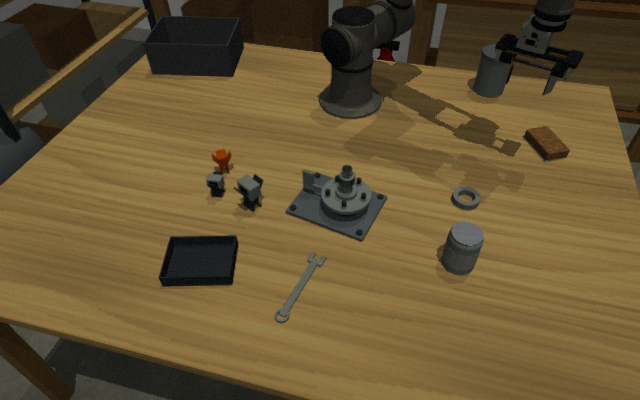

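```bash
python3 - <<'E'
import cv2,numpy as np
a=cv2.imread("pics/scene0.png")[140:215,190:340];b=cv2.imread("pics/top0.png")[185:275,280:480]
a=cv2.resize(a,(560,280),interpolation=2);b=cv2.resize(b,(640,288),interpolation=2)
c=np.zeros((570,640,3),np.uint8);c[:280,:560]=a;c[282:]=b;cv2.imwrite("pics/crop0.png",c)
E
```

```text
(no output)
```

View pics/crop0.png

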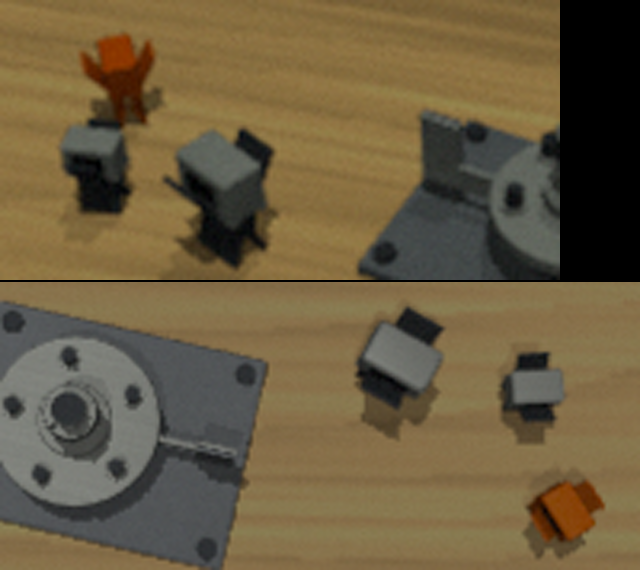

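The candidates are the orange clamp (scene 222,160), the small grey one (214,184) and the large grey one (249,190). By the description it is the small grey one; the crop shows its jaw levers lying along world x. Next I measure the yaws on rectified planes.

```bash
cat > rect.py <<'E'
from h import *
def rectify(f,cx,cy,z,half=0.05,res=0.00025):
    n=int(2*half/res); img=np.zeros((n,n,2),np.float32)
    E=np.array(f["extrinsics"]);K=np.array(f["intrinsics"])
    # image up=+x, right=-y
    i,j=np.mgrid[0:n,0:n]; P=np.stack([cx+half-i*res,cy+half-j*res,np.full(i.shape,z)],-1)
    c=P@E[:3,:3].T+E[:3,3]; s=c[...,:2]/c[...,2:]; s=s*(1+f["k1"]*(s**2).sum(-1,keepdims=True))
    u=s[...,0]*K[0,0]+K[0,2]; v=s[...,1]*K[1,1]+K[1,2]
    return cv2.remap(f["color"],u.astype(np.float32),v.astype(np.float32),cv2.INTER_CUBIC)[:,:,::-1]
def wrect(mask,cx,cy,half,res):
    n,l,st,_=cv2.connectedComponentsWithStats(mask.astype(np.uint8))
    k=1+st[1:,4].argmax(); cs,_=cv2.findContours((l==k).astype(np.uint8),0,2)
    (x,y),(w,h),a=cv2.minAreaRect(max(cs,key=cv2.contourArea))
    return cx+half-y*res, cy+half-x*res,w*res,h*res,a
E
cat > b.py <<'E'
from rect import *
f=grab_frame("top"); s=grab_frame("scene")
print("cams",[ray(q,(320,200))[0].round(3) for q in(f,s)])
A=rectify(f,.534,-.249,.064); B=rectify(f,.480,-.005,.090); C=rectify(f,.5,.08,.012,.15,.0005)
g=A.mean(2)
for t in(90,105,120): print(t,np.round(wrect((g>t)&(A[:,:,2].astype(int)-A[:,:,0]<30),.534,-.249,.05,.00025),4))
nw=(C[:,:,2].astype(int)-C[:,:,0]<25)
print("plate",np.round(wrect(nw,.5,.08,.15,.0005),4))
o=np.zeros((600,800,3),np.uint8);o[:400,:400]=A;o[:400,400:]=B
cv2.imwrite("pics/rect.png",o[:400])
cv2.imwrite("pics/plate.png",C)
E
python3 b.py
```

```text
cams [array([0.379, 0.038, 1.268]), array([1.319, 0.271, 0.89 ])]
90 [ 5.34200e-01 -2.47600e-01  2.52000e-02  3.79000e-02  8.61345e+01]
105 [ 5.342e-01 -2.441e-01  2.090e-02  2.870e-02  8.313e+01]Traceback (most recent call last):
  File "b.py", line 6, in <module>
    for t in(90,105,120): print(t,np.round(wrect((g>t)&(A[:,:,2].astype(int)-A[:,:,0]<30),.534,-.249,.05,.00025),4))
                                           ~~~~~^^^^^^^^^^^^^^^^^^^^^^^^^^^^^^^^^^^^^^^^^^^^^^^^^^^^^^^^^^^^^^^^
  File "rect.py", line 12, in wrect
    k=1+st[1:,4].argmax(); cs,_=cv2.findContours((l==k).astype(np.uint8),0,2)
        ~~~~~~~~~~~~~~~^^
ValueError: attempt to get argmax of an empty sequence
```

```bash
sed -i 's/(90,105,120)/(70,80,90,95)/' b.py; python3 b.py; python3 - <<'E'
import cv2,numpy as np
a=cv2.imread("pics/rect.png");b=cv2.resize(cv2.imread("pics/plate.png"),(400,400))
o=np.zeros((600,800,3),np.uint8);o[:300,:600]=cv2.resize(a,(600,300));o[300:,:300]=cv2.resize(b,(300,300));cv2.imwrite("pics/r2.png",o)
E
```

```text
cams [array([0.379, 0.038, 1.268]), array([1.319, 0.271, 0.89 ])]
70 [ 5.33300e-01 -2.45700e-01  2.85000e-02  4.22000e-02  8.61121e+01]
80 [ 5.33300e-01 -2.46900e-01  2.70000e-02  3.97000e-02  8.54261e+01]
90 [ 5.34100e-01 -2.47700e-01  2.52000e-02  3.82000e-02  8.58554e+01]
95 [ 5.34600e-01 -2.47700e-01  2.40000e-02  3.77000e-02  8.62174e+01]
plate [ 0.4947  0.0785  0.2199  0.1702 11.5674]
```

View pics/r2.png

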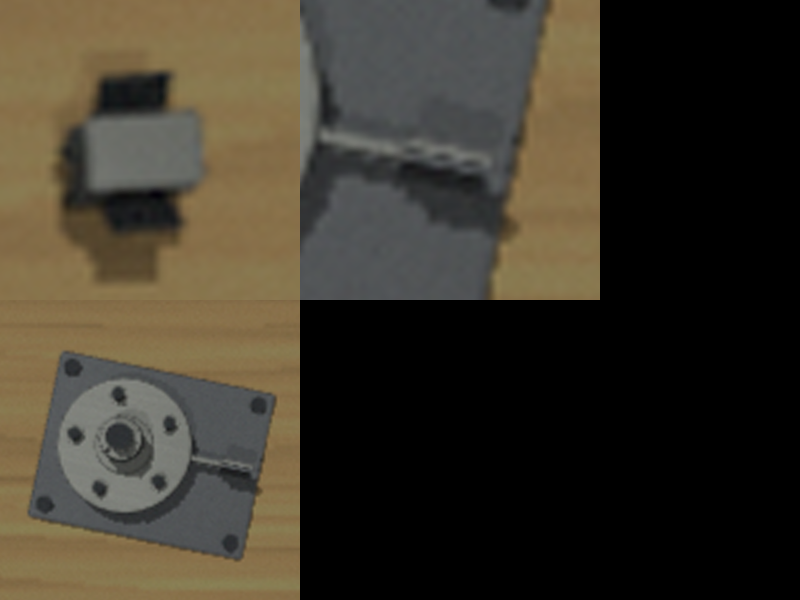

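```bash
cat > go.py <<'E'
import sys
from h import *
def go(x,y,z,yaw):
    """yaw = world angle of tool y axis, mod pi"""
    o=get_obs(); T=R.from_quat(o["ee_rot"]); M=T.as_matrix()
    ty=np.array([np.cos(yaw),np.sin(yaw),0]); 
    for sg in (1,-1):
        D=np.column_stack([np.cross(sg*ty,[0,0,-1]),sg*ty,[0,0,-1]])
        r=(T.inv()*R.from_matrix(D)).as_rotvec()
        print("rot",r.round(4),"-> q6",round(o["qpos"][5]+r[2],2),"(minus dq1)")
    print("lin mm",(M.T@(np.array([x,y,z])-o["eef_pos"])*1000).round(1))
    print("t",o["time_s"],"q",np.round(o["qpos"],3),"pos",np.round(o["eef_pos"],4),"yaw_y",round(np.arctan2(M[1,1],M[0,1]),4),"tilt",M[:,2].round(4),"F",np.round(o["wrist_force"],2),"w",round(o["gripper_width"],4),"gf",np.round(o["grasp_force"],2))
if __name__=="__main__": go(*map(float,sys.argv[1:5]))
E
python3 go.py .534 -.2472 .15 1.6208
```

```text
rot [ 1.000e-04  0.000e+00 -3.757e-01] -> q6 -0.52 (minus dq1)
rot [ 1.0000e-04 -1.0000e-04  2.7658e+00] -> q6 2.62 (minus dq1)
lin mm [-585.  -588.3   84.7]
t 1.2 q [ 1.099  0.342  1.524 -0.     1.275 -0.146] pos [0.168  0.4974 0.2347] yaw_y 1.2451 tilt [ 0.e+00  1.e-04 -1.e+00] F [ 0.42 -0.43  0.86] w 0.0916 gf 0.0
```

{"op": "servo_tool", "data": {"delta_rot": [[0,0,-0.03],[0,0,-0.06],[0,0,-0.09],[0,0,-0.12],[0,0,-0.16],[0,0,-0.2],[0,0,-0.25],[0,0,-0.25]], "linear": [[-30,-30,0],[-70,-70,0],[-110,-110,0],[-150,-150,0],[-192,-192,0],[-234,-235,0],[-276,-277,0],[-318,-320,0]], "claw": [1,1,1,1,1,1,1,1], "grip_force": 60}}

```text
time_s: 2.2
eef_pos: [0.3676, 0.0906, 0.2351]
ee_rot: [0.038, 0.999, 0.0, 0.001]
wrist_force: [1.5, 1.5, -1.0]
gripper_width: 0.0922
grasp_force: 0.0
```

```bash
python3 go.py .534 -.2472 .13 1.6208
```

```text
rot [ 0.0003  0.0014 -0.1253] -> q6 -1.58 (minus dq1)
rot [ 2.1000e-03 -5.0000e-04  3.0163e+00] -> q6 1.56 (minus dq1)
lin mm [-191.2 -324.4  105.2]
t 2.2 q [ 0.038  0.068  1.879  0.     1.193 -1.457] pos [0.3676 0.0906 0.2351] yaw_y 1.4955 tilt [ 1.4e-03  3.0e-04 -1.0e+00] F [ 1.52  1.48 -0.98] w 0.0922 gf 0.0
```

{"op": "servo_tool", "data": {"delta_rot": [[0,0,-0.03],[0,0,-0.06],[0,0,-0.09],[0,0,-0.125],[0,0,-0.125],[0,0,-0.125],[0,0,-0.125],[0,0,-0.125]], "linear": [[-28,-48,0],[-57,-97,0],[-86,-146,0],[-115,-195,0],[-145,-245,20],[-170,-288,50],[-191,-324,85],[-191,-324,105]], "claw": [1,1,1,1,1,1,1,1]}}

```text
time_s: 3.2
eef_pos: [0.5328, -0.2476, 0.1271]
ee_rot: [-0.023, 1.0, 0.0, -0.001]
wrist_force: [0.9, 0.2, 0.5]
gripper_width: 0.0921
grasp_force: 0.0
```

```bash
python3 go.py .534 -.2472 .042 1.6208; python3 - <<'E'
from rect import *
f=grab_frame("scene"); save(f,"scene1.png",(170,110,330,230),5)
E
```

```text
rot [ 0.0007 -0.0014 -0.0036] -> q6 -2.19 (minus dq1)
rot [-2.200e-03 -1.100e-03  3.138e+00] -> q6 0.96 (minus dq1)
lin mm [-1.3  0.3 85.1]
t 3.2 q [-0.565  0.556  1.492 -0.     1.095 -2.182] pos [ 0.5328 -0.2476  0.1271] yaw_y 1.6172 tilt [-1.5e-03  7.0e-04 -1.0e+00] F [0.94 0.18 0.48] w 0.0921 gf 0.0
```

View pics/scene1.png

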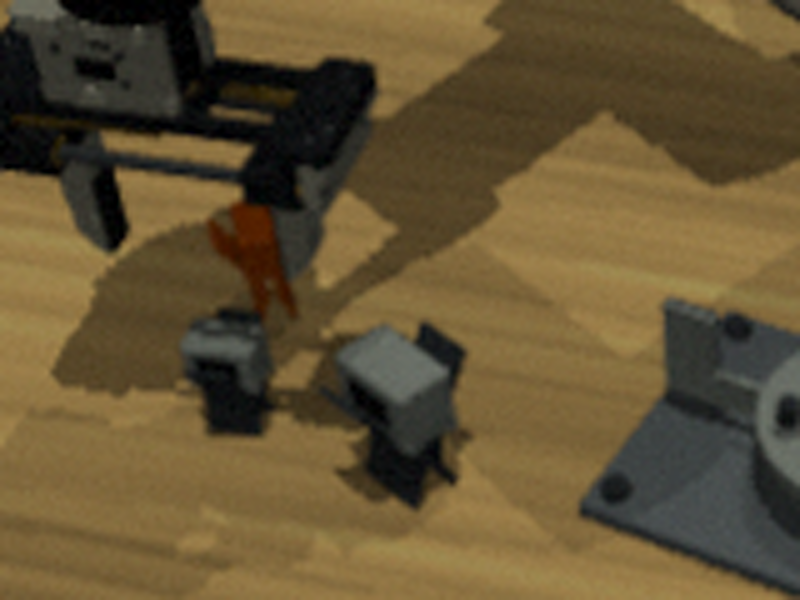

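```bash
python3 - <<'E'
from h import *
f=grab_frame("scene")
o=get_obs();p=np.array(o["eef_pos"]);M=R.from_quat(o["ee_rot"]).as_matrix()
for s in(1,-1):
  q=p+M@[0,s*.046,.008]; print(q.round(3),(proj(f,q)-[170,110])*5)
print((proj(f,[.534,-.247,.064])-[170,110])*5)
for d in tip_of(f,"clamp_grip"): print(round(d["score"],2),np.round(d["xyz"],3))
E
```

```text
[ 0.529 -0.199  0.119] [296.38190646 262.91068161]
[ 0.534 -0.291  0.119] [127.77044155 238.89734012]
[224.66767574 331.83796365]
0.66 [ 0.534 -0.25   0.053]
0.6 [ 0.554 -0.143  0.062]
0.58 [0.504 0.103 0.108]
0.49 [ 0.444 -0.272  0.046]
```

Grey small clamp confirmed and the gripper is centred above it. I narrow the opening to clear the large clamp, go down, and grip.

{"op": "servo_tool", "data": {"delta_rot": [[0,0,0],[0,0,0],[0,0,0],[0,0,0],[0,0,0],[0,0,0],[0,0,0],[0,0,0]], "linear": [[0,0,0],[0,0,20],[0,0,40],[0,0,60],[0,0,75],[0,0,85],[0,0,87],[0,0,87]], "claw": [0.65,0.65,0.65,0.65,0.65,0.65,0.65,0.65]}}

```text
time_s: 4.35
eef_pos: [0.5331, -0.2452, 0.0431]
ee_rot: [-0.025, 1.0, -0.0, 0.0]
wrist_force: [0.2, 0.5, -0.2]
gripper_width: 0.0595
grasp_force: 0.0
```

{"op": "servo_tool", "data": {"delta_rot": [[0,0,0],[0,0,0],[0,0,0],[0,0,0],[0,0,0],[0,0,0]], "linear": [[0,0,0],[0,0,0],[0,0,0],[0,0,0],[0,0,0],[0,0,0]], "claw": [0.3,0.3,0.3,0.3,0.3,0.3], "grip_force": 50}}

```text
time_s: 5.1
eef_pos: [0.5331, -0.2453, 0.0431]
ee_rot: [-0.025, 1.0, -0.0, 0.0]
wrist_force: [0.2, -1.7, 3.6]
gripper_width: 0.0398
grasp_force: 49.9
```

```bash
python3 go.py .478 -.005 .18 1.369
```

```text
rot [-0.0004  0.0008  0.251 ] -> q6 -1.93 (minus dq1)
rot [-1.2000e-03 -6.0000e-04 -2.8906e+00] -> q6 -5.07 (minus dq1)
lin mm [  43.1  242.6 -137.1]
t 5.1 q [-0.562  0.66   1.572  0.     0.909 -2.182] pos [ 0.5331 -0.2453  0.0431] yaw_y 1.62 tilt [ 8.e-04 -5.e-04 -1.e+00] F [ 0.17 -1.69  3.6 ] w 0.0398 gf 49.87
```

{"op": "servo_tool", "data": {"delta_rot": [[0,0,0],[0,0,0],[0,0,0.04],[0,0,0.1],[0,0,0.15],[0,0,0.2],[0,0,0.251],[0,0,0.251]], "linear": [[0,0,-40],[0,0,-90],[0,25,-137],[12,70,-137],[22,120,-137],[32,175,-137],[39,220,-137],[43,243,-137]], "claw": [0.3,0.3,0.3,0.3,0.3,0.3,0.3,0.3]}}

```text
time_s: 6.1
eef_pos: [0.4764, -0.0021, 0.1791]
ee_rot: [0.1, 0.995, 0.0, -0.001]
wrist_force: [0.7, 0.4, -1.7]
gripper_width: 0.0398
grasp_force: 49.8
```

```bash
cat > c.py <<'E'
from rect import *
import sys
from go import go
go(.478,-.005,.145,1.369)
o=get_obs();p=np.array(o["eef_pos"])
fs=[grab_frame(n) for n in("top","scene")]
for f in fs:
    for t in("clamp_grip","ears_top"):
        for d in tip_of(f,t): print(t,round(d["score"],2),np.round(d["xyz"],3))
a=cv2.resize(fs[1]["color"][90:220,240:400,::-1],(640,520),interpolation=2)
cv2.imwrite("pics/"+sys.argv[1],a)
E
python3 c.py lift.png
```

```text
rot [ 0.0006 -0.0022  0.0013] -> q6 -1.54 (minus dq1)
rot [ 3.5000e-03  9.0000e-04 -3.1403e+00] -> q6 -4.68 (minus dq1)
lin mm [-2.2 -2.5 34.1]
t 6.1 q [-1.660e-01  3.110e-01  1.736e+00  1.000e-03  1.096e+00 -1.537e+00] pos [ 0.4764 -0.0021  0.1791] yaw_y 1.3703 tilt [-0.0021  0.001  -1.    ] F [ 0.71  0.4  -1.7 ] w 0.0398 gf 49.85
clamp_grip 0.71 [ 0.545 -0.142  0.068]
clamp_grip 0.69 [ 0.441 -0.269  0.048]
clamp_grip 0.34 [0.501 0.097 0.003]
ears_top 0.83 [ 0.48  -0.002  0.092]
clamp_grip 0.88 [ 0.551 -0.14   0.064]
clamp_grip 0.62 [ 0.443 -0.27   0.047]
clamp_grip 0.59 [ 0.477 -0.003  0.19 ]
clamp_grip 0.38 [0.601 0.4   0.001]
ears_top 0.56 [ 0.478 -0.007  0.092]
ears_top 0.55 [ 0.601  0.401 -0.   ]
```

View pics/lift.png

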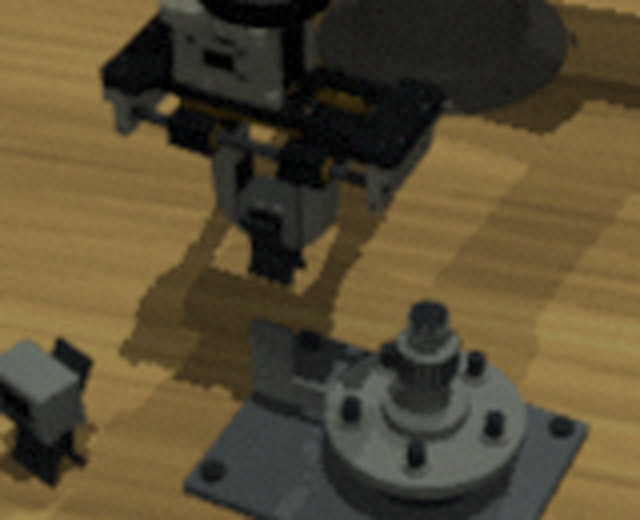

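The clamp is held upright between the fingers (275,235), and the ears are at (285,350). Next is to centre it and descend until the lips straddle the edge, watching the force.

{"op": "servo_tool", "data": {"delta_rot": [[0,0,0],[0,0,0],[0,0,0],[0,0,0],[0,0,0]], "linear": [[-1.5,-2,15],[-1.5,-2,30],[-1.5,-2,38],[-1.5,-2,40],[-1.5,-2,40]], "claw": [0.3,0.3,0.3,0.3,0.3]}}

```text
time_s: 7.02
eef_pos: [0.4792, -0.007, 0.14]
ee_rot: [0.101, 0.995, 0.0, 0.0]
wrist_force: [0.6, -0.8, -1.1]
gripper_width: 0.0398
grasp_force: 49.8
```

```bash
python3 c.py low.png
```

```text
rot [ 0.0001  0.0004 -0.0003] -> q6 -1.54 (minus dq1)
rot [ 7.0000e-04 -1.0000e-04  3.1412e+00] -> q6 1.6 (minus dq1)
lin mm [ 1.6  1.7 -5.1]
t 7.025 q [-0.175  0.364  1.784  0.     0.994 -1.543] pos [ 0.4792 -0.007   0.14  ] yaw_y 1.3687 tilt [ 4.e-04 -0.e+00 -1.e+00] F [ 0.57 -0.82 -1.09] w 0.0398 gf 49.85
clamp_grip 0.78 [ 0.544 -0.142  0.067]
clamp_grip 0.6 [ 0.442 -0.268  0.046]
ears_top 0.95 [ 0.481 -0.004  0.09 ]
ears_top 0.16 [ 0.762 -0.189 -0.001]
clamp_grip 0.93 [ 0.552 -0.142  0.068]
clamp_grip 0.83 [ 0.479 -0.009  0.151]
clamp_grip 0.64 [ 0.446 -0.27   0.046]
ears_top 0.59 [ 0.478 -0.006  0.092]
```

View pics/low.png

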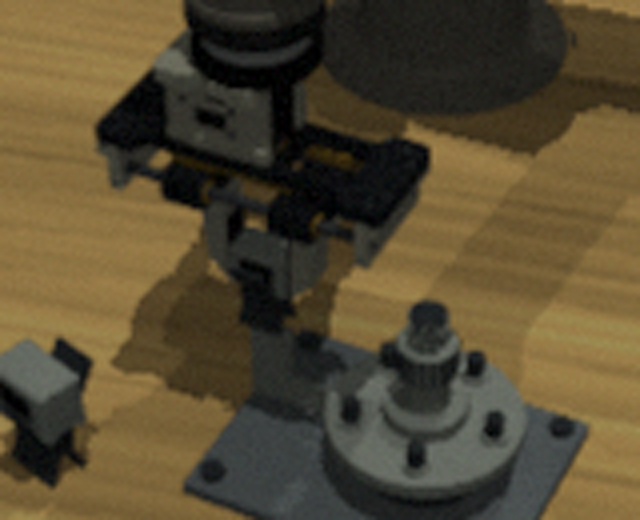

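{"op": "servo_tool", "data": {"delta_rot": [[0,0,0],[0,0,0],[0,0,0],[0,0,0]], "linear": [[1,1.5,2],[1,1.5,7],[1,1.5,11],[1,1.5,14]], "claw": [0.3,0.3,0.3,0.3]}}

```text
time_s: 7.82
eef_pos: [0.4781, -0.005, 0.1253]
ee_rot: [0.101, 0.995, 0.0, -0.0]
wrist_force: [-0.2, 0.2, -0.7]
gripper_width: 0.04
grasp_force: 49.8
```

{"op": "servo_tool", "data": {"delta_rot": [[0,0,0],[0,0,0],[0,0,0],[0,0,0],[0,0,0],[0,0,0]], "linear": [[0,0,3],[0,0,7],[0,0,11],[0,0,14],[0,0,17],[0,0,17]], "claw": [0.3,0.3,0.3,0.3,0.3,0.3]}}

```text
time_s: 8.57
eef_pos: [0.4777, -0.0049, 0.1082]
ee_rot: [0.101, 0.995, 0.0, -0.001]
wrist_force: [-2.7, 0.5, -0.8]
gripper_width: 0.0399
grasp_force: 49.9
```

{"op": "servo_tool", "data": {"delta_rot": [[0,0,0],[0,0,0],[0,0,0],[0,0,0],[0,0,0],[0,0,0]], "linear": [[0,0,3],[0,0,6],[0,0,9],[0,0,10.5],[0,0,11],[0,0,11]], "claw": [0.3,0.3,0.3,0.3,0.3,0.3]}}

```text
time_s: 9.32
eef_pos: [0.4777, -0.005, 0.099]
ee_rot: [0.101, 0.995, 0.0, -0.0]
wrist_force: [-10.3, 0.7, 19.9]
gripper_width: 0.0398
grasp_force: 49.9
```

```bash
python3 c.py home.png
```

```text
rot [-0.     -0.0005  0.0001] -> q6 -1.54 (minus dq1)
rot [ 8.0000e-04 -0.0000e+00 -3.1415e+00] -> q6 -4.68 (minus dq1)
lin mm [ -0.3   0.  -46. ]
t 9.325 q [-0.171  0.421  1.834 -0.     0.888 -1.54 ] pos [ 0.4777 -0.005   0.099 ] yaw_y 1.3691 tilt [-5.e-04  1.e-04 -1.e+00] F [-10.28   0.69  19.85] w 0.0398 gf 49.93
clamp_grip 0.86 [ 0.442 -0.266  0.048]
clamp_grip 0.81 [ 0.545 -0.143  0.069]
clamp_grip 0.83 [ 0.442 -0.271  0.048]
clamp_grip 0.82 [ 0.554 -0.14   0.065]
clamp_grip 0.65 [ 0.479 -0.006  0.107]
ears_top 0.75 [ 0.477 -0.011  0.092]
```

View pics/home.png

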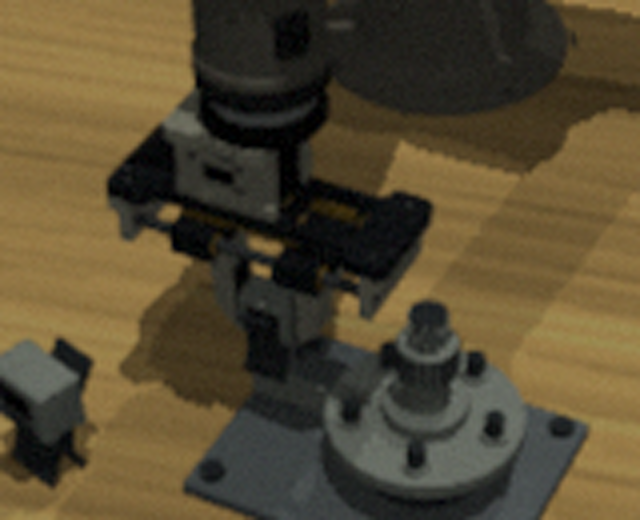

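{"op": "servo_tool", "data": {"delta_rot": [[0,0,0],[0,0,0],[0,0,0],[0,0,0]], "linear": [[1.5,0,0],[1.5,0,0.7],[1.5,0,1],[1.5,0,1]], "claw": [0.3,0.3,0.3,0.3]}}

```text
time_s: 10.12
eef_pos: [0.4776, -0.0049, 0.0989]
ee_rot: [0.101, 0.995, -0.0, 0.002]
wrist_force: [-8.8, 0.1, 24.6]
gripper_width: 0.04
grasp_force: 49.9
```

The z stop matches home (TCP 0.099 puts clamp_grip at 0.105). Releasing and rising.

{"op": "servo_tool", "data": {"delta_rot": [[0,0,0],[0,0,0],[0,0,0],[0,0,0],[0,0,0],[0,0,0],[0,0,0],[0,0,0]], "linear": [[1,0,-1],[0.5,0,-1.5],[0.5,0,-1.5],[0.5,0,-1.5],[0.5,0,-15],[0.5,0,-50],[0.5,0,-90],[0.5,0,-90]], "claw": [0.5,0.7,0.7,0.7,0.7,0.7,0.7,0.7]}}

```text
time_s: 11.12
eef_pos: [0.4783, -0.0049, 0.1904]
ee_rot: [0.101, 0.995, -0.0, 0.004]
wrist_force: [-0.5, 0.2, -0.5]
gripper_width: 0.0644
grasp_force: 0.0
```

```bash
sed -i 's/^go(.*/go(.4997,.103,.185,-.1)/' c.py; python3 c.py rel.png; python3 - <<'E'
from h import *
for n in("top","scene"):
    f=grab_frame(n)
    for d in tip_of(f,"nut_center")[:2]: print(n,round(d["score"],2),np.round(d["xyz"],4))
E
```

```text
rot [0.0058 0.0058 1.4691] -> q6 -0.07 (minus dq1)
rot [-0.006   0.006  -1.6725] -> q6 -3.21 (minus dq1)
lin mm [  0.7 110.    5.4]
t 11.125 q [-0.171  0.297  1.723  0.     1.115 -1.54 ] pos [ 0.4783 -0.0049  0.1904] yaw_y 1.3691 tilt [ 0.0074 -0.0011 -1.    ] F [-0.46  0.2  -0.5 ] w 0.0644 gf 0.0
clamp_grip 0.84 [ 0.548 -0.143  0.068]
clamp_grip 0.68 [ 0.443 -0.268  0.045]
ears_top 0.58 [ 0.48  -0.005  0.089]
clamp_grip 0.97 [ 0.554 -0.142  0.066]
clamp_grip 0.95 [ 0.479 -0.003  0.106]
clamp_grip 0.78 [ 0.444 -0.272  0.045]
ears_top 0.87 [ 0.476 -0.007  0.09 ]
top 0.4 [0.4946 0.1001 0.1121]
scene 0.74 [0.5038 0.1043 0.1106]
scene 0.73 [ 0.3897  0.4056 -0.0035]
```

View pics/rel.png

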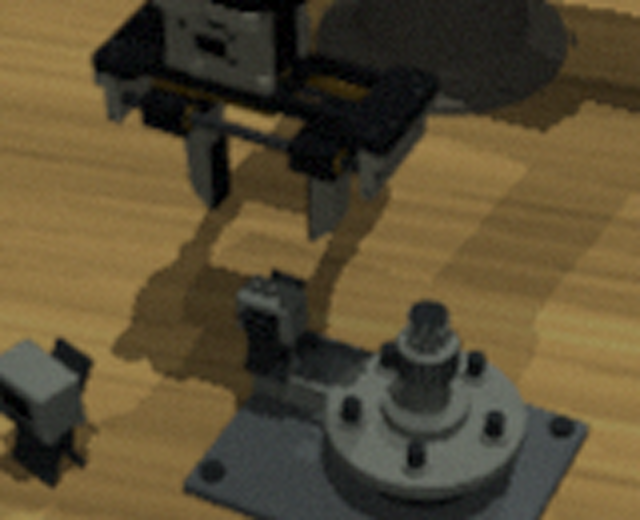

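The clamp sits home on the ears (270,300), with the network giving z 0.106. Moving on to the nut at (0.4995, 0.103).

{"op": "servo_tool", "data": {"delta_rot": [[0,0,0],[0,0,0],[0,0,0],[0,0,0]], "linear": [[0.5,40,0],[0.5,85,0],[0.5,110,0],[0.5,110,0]], "claw": [0.8,0.8,0.8,0.8]}}

```text
time_s: 12.12
eef_pos: [0.4978, 0.1045, 0.1864]
ee_rot: [0.099, 0.995, 0.0, -0.0]
wrist_force: [-0.2, -0.0, 0.0]
gripper_width: 0.0735
grasp_force: 0.0
```

```bash
python3 go.py .4997 .103 .1 1.369; python3 - <<'E'
from rect import *
f=grab_frame("top"); A=rectify(f,.5,.103,.145,.05,.00025); B=rectify(f,.5,.103,.078,.08,.0004)
s=grab_frame("scene")
cv2.imwrite("pics/nut.png",np.hstack([A,B[:400,:400]]))
E
```

```text
rot [ 0.     -0.0004  0.0028] -> q6 -1.31 (minus dq1)
rot [ 6.0000e-04  1.0000e-04 -3.1388e+00] -> q6 -4.45 (minus dq1)
lin mm [-2.2 -1.1 86.4]
t 12.125 q [ 0.056  0.358  1.643  0.     1.141 -1.316] pos [0.4978 0.1045 0.1864] yaw_y 1.3718 tilt [-4.e-04  1.e-04 -1.e+00] F [-0.18 -0.03  0.05] w 0.0735 gf 0.0
```

{"op": "servo_tool", "data": {"delta_rot": [[0,0,0],[0,0,0],[0,0,0],[0,0,0],[0,0,0]], "linear": [[-1.5,-1,25],[-1.5,-1,55],[-1.5,-1,78],[-1.5,-1,86],[-1.5,-1,86]], "claw": [0.8,0.8,0.8,0.8,0.8]}}

```text
time_s: 12.85
eef_pos: [0.4992, 0.1013, 0.1008]
ee_rot: [0.101, 0.995, -0.0, -0.0]
wrist_force: [-0.0, 0.4, 1.0]
gripper_width: 0.0734
grasp_force: 0.0
```

{"op": "servo_tool", "data": {"delta_rot": [[0,0,0],[0,0,0],[0,0,0],[0,0,0],[0,0,0],[0,0,0],[0,0,0]], "linear": [[0,0,0],[0,0,0],[0,0,0],[0,0,0],[0,0,0],[0,0,0],[0,0,0]], "claw": [0.3,0.3,0.3,0.3,0.3,0.3,0.3], "grip_force": 30}}

```text
time_s: 13.72
eef_pos: [0.4993, 0.1023, 0.1009]
ee_rot: [0.101, 0.995, 0.0, 0.0]
wrist_force: [-0.6, 4.0, 3.0]
gripper_width: 0.0386
grasp_force: 30.0
```

```bash
python3 go.py .4990 .103 .1 1.369; python3 -c "
from h import *;print(get_obs()['moment'])"
```

```text
rot [ 0.0007  0.0004 -0.    ] -> q6 -1.32 (minus dq1)
rot [ 7.0000e-04 -1.1000e-03  3.1416e+00] -> q6 1.82 (minus dq1)
lin mm [0.5 0.7 0.9]
t 13.725 q [ 5.100e-02  4.660e-01  1.746e+00  1.000e-03  9.290e-01 -1.318e+00] pos [0.4993 0.1023 0.1009] yaw_y 1.369 tilt [ 6.e-04  6.e-04 -1.e+00] F [-0.55  3.99  3.04] w 0.0386 gf 30.0
[ 0.64936534 -0.00796882  0.0437367 ]
```

Nut gripped (38.6 mm). Turning clockwise (+z tool), in steps.

{"op": "servo_tool", "data": {"delta_rot": [[0,0,0.1],[0,0,0.25],[0,0,0.4],[0,0,0.55],[0,0,0.7],[0,0,0.85],[0,0,1.0],[0,0,1.0]], "linear": [[0,1,0],[0,1,0.1],[0,1,0.2],[0,1,0.25],[0,1,0.3],[0,1,0.4],[0,1,0.5],[0,1,0.5]], "claw": [0.3,0.3,0.3,0.3,0.3,0.3,0.3,0.3], "grip_force": 35}}

```text
time_s: 14.72
eef_pos: [0.5004, 0.1035, 0.1005]
ee_rot: [0.566, 0.824, 0.001, 0.001]
wrist_force: [3.0, 6.4, 0.3]
gripper_width: 0.0386
grasp_force: 35.0
```

```bash
python3 go.py .4990 .103 .1 0.369; python3 -c "
from h import *;print(get_obs()['moment'])"
```

```text
rot [ 0.0026 -0.0002 -0.002 ] -> q6 -0.32 (minus dq1)
rot [-3.0000e-04 -4.1000e-03  3.1396e+00] -> q6 2.83 (minus dq1)
lin mm [ 0.  -1.4  0.5]
t 14.725 q [ 5.300e-02  4.670e-01  1.745e+00  1.000e-03  9.270e-01 -3.150e-01] pos [0.5004 0.1035 0.1005] yaw_y 0.367 tilt [ 0.0024  0.0011 -1.    ] F [3.02 6.38 0.3 ] w 0.0386 gf 35.0
[ 0.78155643 -0.37751081 -0.01596949]
```

{"op": "servo_tool", "data": {"delta_rot": [[0,0,0.1],[0,0,0.25],[0,0,0.4],[0,0,0.55],[0,0,0.7],[0,0,0.8],[0,0,0.9],[0,0,0.9]], "linear": [[0.5,0.5,0],[1,1,0.1],[1,1,0.2],[1,1,0.25],[1,1,0.3],[1,1,0.4],[1,1,0.4],[1,1,0.4]], "claw": [0.3,0.3,0.3,0.3,0.3,0.3,0.3,0.3]}}

```text
time_s: 15.72
eef_pos: [0.5018, 0.1034, 0.1001]
ee_rot: [0.868, 0.496, 0.001, 0.001]
wrist_force: [6.0, -1.5, -1.2]
gripper_width: 0.0384
grasp_force: 35.0
```

```bash
python3 go.py .4990 .103 .1 -0.531; python3 -c "
from h import *;o=get_obs();print(o['moment'],o['joint_efforts'])"
```

```text
rot [ 0.0039 -0.0012 -0.0013] -> q6 0.59 (minus dq1)
rot [-1.9000e-03 -6.1000e-03  3.1403e+00] -> q6 3.73 (minus dq1)
lin mm [-1.8 -2.2  0.1]
t 15.725 q [ 5.400e-02  4.690e-01  1.742e+00 -1.000e-03  9.260e-01  5.870e-01] pos [0.5018 0.1034 0.1001] yaw_y -0.5323 tilt [ 4.e-03 -9.e-04 -1.e+00] F [ 6.04 -1.51 -1.17] w 0.0384 gf 35.0
[-0.24836331 -0.77656846 -0.09832716] [  1.43426802 -44.76748109 -16.72043502   0.44237302   1.57737952
   0.36232738]
```

{"op": "servo_tool", "data": {"delta_rot": [[0,0,0.1],[0,0,0.2],[0,0,0.3],[0,0,0.4],[0,0,0.4]], "linear": [[0.2,0.6,0],[0.3,1.2,0.1],[0.3,1.2,0.15],[0.3,1.2,0.2],[0.3,1.2,0.2]], "claw": [0.3,0.3,0.3,0.3,0.3]}}

```text
time_s: 16.35
eef_pos: [0.5023, 0.103, 0.0999]
ee_rot: [0.949, 0.315, 0.001, 0.001]
wrist_force: [4.5, -3.7, 0.6]
gripper_width: 0.0381
grasp_force: 35.0
```

```bash
python3 go.py .4990 .103 .1 -0.931; python3 -c "
from h import *;o=get_obs();print(o['moment'],o['joint_efforts'][5])"
```

```text
rot [ 0.0024 -0.0013  0.0008] -> q6 0.99 (minus dq1)
rot [ 2.1000e-03  3.8000e-03 -3.1408e+00] -> q6 -2.16 (minus dq1)
lin mm [-2.6 -2.  -0.1]
t 16.35 q [ 0.053  0.471  1.74  -0.002  0.928  0.985] pos [0.5023 0.103  0.0999] yaw_y -0.9302 tilt [ 0.0025 -0.0011 -1.    ] F [ 4.48 -3.75  0.57] w 0.0381 gf 35.0
[-0.6603552  -0.56619129 -0.00924525] 0.4950210638344288
```

{"op": "servo_tool", "data": {"delta_rot": [[0,0,0.1],[0,0,0.2],[0,0,0.3],[0,0,0.4],[0,0,0.4]], "linear": [[0,0,0],[0,0,0.1],[0,0,0.15],[0,0,0.2],[0,0,0.2]], "claw": [0.3,0.3,0.3,0.3,0.3]}}

```text
time_s: 16.98
eef_pos: [0.5026, 0.1024, 0.0997]
ee_rot: [0.993, 0.12, 0.001, 0.001]
wrist_force: [5.3, -6.5, -0.5]
gripper_width: 0.0383
grasp_force: 35.0
```

```bash
python3 go.py .4990 .103 .1 -1.331; python3 -c "
from h import *;o=get_obs();print(o['moment'],o['joint_efforts'][5])"
```

```text
rot [ 0.0027 -0.0024  0.0013] -> q6 1.39 (minus dq1)
rot [ 0.0038  0.0042 -3.1403] -> q6 -1.76 (minus dq1)
lin mm [-3.3 -1.4 -0.3]
t 16.975 q [ 0.053  0.471  1.74  -0.003  0.927  1.384] pos [0.5026 0.1024 0.0997] yaw_y -1.3297 tilt [ 0.003 -0.002 -1.   ] F [ 5.3  -6.54 -0.51] w 0.0383 gf 35.0
[-1.04034154 -0.65810501 -0.03352769] 0.36463203839957714
```

{"op": "servo_tool", "data": {"delta_rot": [[0,0,0.1],[0,0,0.2],[0,0,0.3],[0,0,0.4],[0,0,0.4]], "linear": [[0,0,0],[0,0,0.1],[0,0,0.15],[0,0,0.2],[0,0,0.2]], "claw": [0.3,0.3,0.3,0.3,0.3]}}

```text
time_s: 17.6
eef_pos: [0.5026, 0.1018, 0.0995]
ee_rot: [0.997, -0.079, 0.002, 0.001]
wrist_force: [5.9, -9.5, 0.6]
gripper_width: 0.0382
grasp_force: 35.0
```

```bash
python3 go.py .4990 .103 .1 -1.731; python3 -c "
from h import *;o=get_obs();print(o['moment'],o['joint_efforts'][5])"
```

```text
rot [ 0.0025 -0.0033  0.0014] -> q6 1.79 (minus dq1)
rot [ 0.0052  0.0039 -3.1402] -> q6 -1.36 (minus dq1)
lin mm [-3.7 -0.6 -0.5]
t 17.6 q [ 0.052  0.472  1.74  -0.004  0.927  1.784] pos [0.5026 0.1018 0.0995] yaw_y -1.7296 tilt [ 0.0029 -0.003  -1.    ] F [ 5.85 -9.47  0.64] w 0.0382 gf 35.0
[-1.519406   -0.62926279 -0.0847896 ] 0.36646099761128426
```

{"op": "servo_tool", "data": {"delta_rot": [[0,0,0.1],[0,0,0.2],[0,0,0.3],[0,0,0.4],[0,0,0.4]], "linear": [[0.4,0.6,0],[0.8,1.1,0.1],[0.8,1.1,0.15],[0.8,1.1,0.2],[0.8,1.1,0.2]], "claw": [0.3,0.3,0.3,0.3,0.3]}}

```text
time_s: 18.23
eef_pos: [0.5017, 0.1015, 0.0993]
ee_rot: [0.961, -0.275, 0.0, 0.001]
wrist_force: [-0.2, -5.6, 5.0]
gripper_width: 0.0384
grasp_force: 35.0
```

```bash
python3 go.py .4990 .103 .1 -2.131; python3 -c "
from h import *;o=get_obs();print(o['moment'],o['joint_efforts'][5])"
```

```text
rot [ 0.0018 -0.0012  0.003 ] -> q6 2.18 (minus dq1)
rot [ 1.8000e-03  2.9000e-03 -3.1385e+00] -> q6 -0.96 (minus dq1)
lin mm [-3.1  0.2 -0.7]
t 18.225 q [ 0.051  0.472  1.741 -0.003  0.929  2.181] pos [0.5017 0.1015 0.0993] yaw_y -2.128 tilt [ 0.     -0.0022 -1.    ] F [-0.17 -5.65  5.05] w 0.0384 gf 35.0
[-0.82956906  0.23096081  0.44561141] 0.8733576536178589
```

The moment jumped to 0.45 N m, so this is likely the stop. I press a little further to confirm.

{"op": "servo_tool", "data": {"delta_rot": [[0,0,0.08],[0,0,0.15],[0,0,0.15]], "linear": [[0,0,0],[0,0,0],[0,0,0]], "claw": [0.3,0.3,0.3]}}

```text
time_s: 18.6
eef_pos: [0.5017, 0.1013, 0.0994]
ee_rot: [0.938, -0.346, 0.0, 0.001]
wrist_force: [-0.5, -6.2, 4.4]
gripper_width: 0.0383
grasp_force: 35.0
```

```bash
python3 go.py .4990 .103 .1 -2.281; python3 -c "
from h import *;o=get_obs();print(o['moment'],o['joint_efforts'][5])"
```

```text
rot [ 0.0019 -0.0017  0.004 ] -> q6 2.33 (minus dq1)
rot [ 2.7000e-03  3.0000e-03 -3.1376e+00] -> q6 -0.81 (minus dq1)
lin mm [-3.2  0.5 -0.6]
t 18.6 q [ 0.051  0.472  1.741 -0.003  0.929  2.33 ] pos [0.5017 0.1013 0.0994] yaw_y -2.277 tilt [ 1.0e-04 -2.6e-03 -1.0e+00] F [-0.46 -6.17  4.43] w 0.0383 gf 35.0
[-0.96805435  0.2021575   0.7342881 ] 1.0229646787047386
```

{"op": "servo_tool", "data": {"delta_rot": [[0,0,-0.05],[0,0,-0.05]], "linear": [[0,0,0],[0,0,0]], "claw": [0.3,0.3]}}

```text
time_s: 18.85
eef_pos: [0.5018, 0.1014, 0.0994]
ee_rot: [0.947, -0.323, 0.0, 0.001]
wrist_force: [-0.8, -5.3, 4.2]
gripper_width: 0.0385
grasp_force: 35.0
```

```bash
cat > m.py <<'E'
from h import *
o=get_obs();M=R.from_quat(o["ee_rot"]).as_matrix();print(o["time_s"],"yaw",round(np.arctan2(M[1,1],M[0,1]),4),"m",np.round(o["moment"],3),"e6",round(o["joint_efforts"][5],3),"F",np.round(o["wrist_force"],1),"w",round(o["gripper_width"],4),"q6",round(o["qpos"][5],3))
E
python3 m.py
```

```text
18.85 yaw -2.2277 m [-0.89   0.215  0.09 ] e6 -0.123 F [-0.8 -5.3  4.2] w 0.0385 q6 2.28
```

{"op": "servo_tool", "data": {"delta_rot": [[0,0,-0.05],[0,0,-0.05]], "linear": [[0,0,0],[0,0,0]], "claw": [0.3,0.3]}}

```text
time_s: 19.1
eef_pos: [0.5018, 0.1014, 0.0994]
ee_rot: [0.954, -0.299, 0.0, 0.001]
wrist_force: [0.0, -6.1, 5.9]
gripper_width: 0.0386
grasp_force: 35.0
```

```bash
python3 m.py
```

```text
19.1 yaw -2.1777 m [-0.916  0.193  0.097] e6 -0.125 F [ 0.  -6.1  5.9] w 0.0386 q6 2.23
```

{"op": "servo_tool", "data": {"delta_rot": [[0,0,-0.1],[0,0,-0.1]], "linear": [[0,0,0],[0,0,0]], "claw": [0.3,0.3]}}

```text
time_s: 19.35
eef_pos: [0.5018, 0.1015, 0.0995]
ee_rot: [0.968, -0.25, 0.0, 0.001]
wrist_force: [-0.2, -4.9, 4.6]
gripper_width: 0.038
grasp_force: 35.0
```

```bash
python3 m.py
```

```text
19.35 yaw -2.0771 m [-0.858  0.153  0.049] e6 -0.341 F [-0.2 -4.9  4.6] w 0.038 q6 2.129
```

{"op": "servo_tool", "data": {"delta_rot": [[0,0,-0.15],[0,0,-0.3],[0,0,-0.45],[0,0,-0.6],[0,0,-0.75],[0,0,-0.9],[0,0,-0.9]], "linear": [[0,-0.2,-0.1],[0,-0.4,-0.15],[-0.1,-0.6,-0.2],[-0.1,-0.7,-0.3],[-0.2,-0.8,-0.35],[-0.2,-1,-0.4],[-0.2,-1,-0.4]], "claw": [0.3,0.3,0.3,0.3,0.3,0.3,0.3]}}

```text
time_s: 20.23
eef_pos: [0.5019, 0.1024, 0.0999]
ee_rot: [0.981, 0.196, -0.0, 0.001]
wrist_force: [-1.2, -6.6, 6.7]
gripper_width: 0.0382
grasp_force: 35.0
```

```bash
python3 m.py
```

```text
20.225 yaw -1.1765 m [-0.982  0.266  0.057] e6 -0.571 F [-1.2 -6.6  6.7] w 0.0382 q6 1.231
```

{"op": "servo_tool", "data": {"delta_rot": [[0,0,-0.15],[0,0,-0.3],[0,0,-0.43],[0,0,-0.49],[0,0,-0.49],[0,0,-0.49],[0,0,-0.49]], "linear": [[0,0,-0.1],[0,0,-0.15],[0,0,-0.2],[0,0,-0.25],[0,0,-0.25],[0,0,-0.25],[0,0,-0.25]], "claw": [0.3,0.3,0.3,0.3,0.3,0.3,0.3]}}

```text
time_s: 21.1
eef_pos: [0.5016, 0.1028, 0.1001]
ee_rot: [0.904, 0.427, -0.001, 0.0]
wrist_force: [-2.3, -4.0, 7.2]
gripper_width: 0.0383
grasp_force: 35.0
```

```bash
python3 m.py; sed -i 's/^go(.*//' c.py; python3 c.py end.png
```

```text
21.1 yaw -0.6881 m [-0.684  0.387  0.076] e6 0.077 F [-2.3 -4.   7.2] w 0.0383 q6 0.742
clamp_grip 0.98 [ 0.546 -0.142  0.065]
clamp_grip 0.89 [ 0.441 -0.269  0.045]
clamp_grip 0.55 [ 0.475 -0.007  0.105]
clamp_grip 0.38 [ 0.767 -0.189 -0.003]
clamp_grip 0.16 [0.501 0.099 0.001]
ears_top 0.6 [ 0.48  -0.004  0.091]
clamp_grip 0.68 [ 0.477 -0.008  0.107]
clamp_grip 0.55 [ 0.553 -0.142  0.066]
clamp_grip 0.51 [ 0.443 -0.27   0.046]
ears_top 0.96 [ 0.474 -0.006  0.089]
ears_top 0.5 [ 0.479 -0.004  0.107]
```

View pics/end.png

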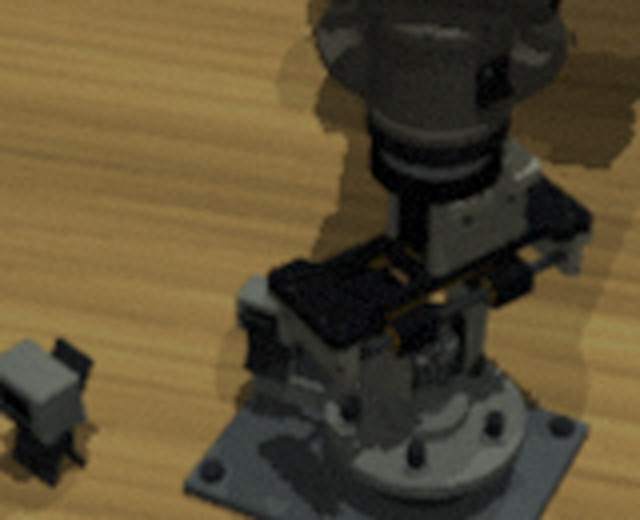

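The clamp is still home (265,300) and the nut is gripped, 1.57 rad back from the stop. Handing in.

```bash
python3 -c "
from station import close_job;print(close_job())"
```

```text
the job is handed in; nothing more can be done
None
```

I handed the job in after about 21 s with the clamp home on both ears and released; the nut went to its stop, came back about 1.57 rad (a quarter turn) and is still gripped at 35 N, but no verdict came back.

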